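# Unlock and open the control box

## Task

Open the grey control box: take the orange driver from its wooden stand and, with its blade in each slotted lock on top of the box, turn both locks a quarter turn counter-clockwise so that their red tongues swing clear of the blue cover. Then stand the driver back upright in the hole of its stand, lift the cover off by its black handle, and lay it flat, handle up, in the middle of the white board. Set things down rather than dropping them, and leave everything else on the bench where it is.

Things in the scene. Friction and masses are not known exactly. Their poses are not given: they have to be found in the camera images.
- driver: Loose driver, 128 mm long, 0.14 kg, hanging upright in the stand. Origin at the middle of the blade's lower edge (tip), z up the shaft. From the tip: steel blade 0-16 mm, 22 mm wide in x, 3 mm thick in y; 10 mm round shaft to 62 mm; black 40 mm collar 62-68 mm; orange handle 68-128 mm, 44 mm wide in x, 18 mm thick in y: grip it across the 18 mm, finger pads about 100 mm above the tip.
- stand: Fixed light wood block 75 x 75 x 70 mm high, origin at the centre of its underside. A round vertical 31 mm hole passes through its centre; the driver's collar rests on its top, its tip then 8 mm above the stand's underside, at any yaw. Stand and board swap sides of the box from start to start.
- case: Fixed grey control box, 120 mm along its x, 230 mm along its y, 60 mm high; origin at the centre of its underside, z up. Its top opening, 98 x 134 mm, is closed by the cover. The two locks sit on its top at y = +95 mm (lock_a) and y = -95 mm (lock_b), on x = 0.
- lock_a_slot (a point): Lock at the box's +y end: steel screw head, 30 mm diameter, with a straight V-sided slot 8 mm wide at its floor, 12 at its mouth, 7 mm deep, open at both ends; red tongue under it. The point is the centre of the slot's floor, 72 mm above the bench (head's top 79 mm). Its axes turn with the head: x along the slot and to the tongue's end (34 mm from the axis), z up.
- lock_b_slot (a point): The same for the lock at the box's -y end.
- lock_a (a joint): Angle of lock_a in rad: 0 = locked, tongue straight over the cover's edge; grows counter-clockwise seen from above; stop at 1.7. Starts at 0 to 0.25. A quarter turn (1.57) is open, over 1.25 counts; the tongue clears the cover from about 1.15. 0.08 N m of friction, stays where left. The blade has 0.25 to 0.3 rad of play each way in the slot.
- lock_b (a joint): The same for lock_b.
- cover: Loose blue cover, about 0.22 kg, origin at the centre of its underside, z up: plug 92 x 128 x 6 mm, on it a plate 116 (x) x 150 (y) x 5 mm, and a black bridge handle along y, its bar 16 mm thick in x, 70 mm long, 31-49 mm above the origin. On the box its origin is 54 mm above the bench, axes as the box's, plug in the opening with 3 mm play. Each tongue holds down its end while locked.
- board: Fixed white board 200 mm (x) x 240 mm (y) x 6 mm thick, flat on the bench, origin at the centre of its underside. The cover goes here, at any yaw.
- glue: Bystander: white glue bottle with orange nozzle, 52 mm diameter, 126 mm high, origin under its centre.
- tin: Bystander: lilac open tin 80 x 110 x 22 mm with metal bits, origin under its centre.
- knife: Bystander: grey utility knife with a red slide, 22 mm (x) x 180 mm (y) x 16 mm, origin under its centre.
- eraser: Bystander: white eraser 24 x 46 x 14 mm, origin under its centre.
- figure: Bystander: green toy figure on a grey 50 x 50 mm foot, 99 mm high, origin under its centre.
- rule: Bystander: steel rule 28 mm (x) x 160 mm (y) x 4 mm, origin under its centre.
- tape: Bystander: yellow roll 64 mm diameter, 20 mm high, origin under its centre.

How it is judged:
By the outcome, as a careful person would: the job done as asked, in the order asked, and still so for the second after the job is handed in, with the robot touching nothing.
It also fails if it takes over 72 s, if anything falls off the work surface, if the arm or the gripper's body presses on something with over 40 N, if the wrist force passes 120 N, or if a joint passes its speed limit or range.

## Robot

A 6-joint arm with a two-finger parallel gripper is mounted at the origin on the work surface. World frame = base frame: x ahead of the robot, y to its left, z up, the work surface at z = 0. Lengths are in m, angles in rad, forces in N, time in s.
With the tool pointing down it reaches from about 0.35 to 0.725 m from the base axis. Payload 6 kg.
Tool frame: the origin (TCP) lies midway between the tips of the shut fingers; the grasp point (between the pads) lies arm.pinch_z behind it (arm.pinch_z is the distance from the TCP to the grasp point, in m); z points along the fingers, y is the line along which they close (so a half turn about z gives the same grasp; the last joint's range is limited). The gripper opens to 85 mm and grips with 20 to 120 N. Pads are 22 mm wide; open, the fingers measure 114 mm over their backs; the gripper's body (76 mm by 85 mm) begins 54 mm behind the grasp point. The pads swing forward as they close: fully open they stand 13 mm farther back than shut.
Start: joints at [-0.981, 0.04, 0.085, 0, -1.615, -0.334], TCP at [0.152, -0.58, 0.201] pointing down, gripper open.
Joint ranges: [-2.56, 2.56], [-1.29, 2.01], [-1.08, 1.49], [-3.29, 1.98], [-2.81, -0.18], [-2.99, 2.99]. Speed limits (rad/s): [2.57, 2.57, 3.01, 3.14, 3.14, 3.14].

## Interface

Orientations are given as a rotation vector (axis times angle).
In Python, from plant import arm gives the robot as it stands. The module is installed in compiled form; this text tells all that it offers.
- The arm moves only by the tool carry_out, never from a script. Its argument "steps" is a list of rows, each a list of 4 numbers: the shift along the tool's x, y, z in mm, then the turn about the tool's z in rad. In form: [[dx, dy, dz, turn], ...]. A call has 1 to 8 rows; each row is the pose to reach, as a shift and turn from the pose commanded when the call began, along the tool's axes at that moment; what a row does not reach only later rows make up. A row lasts 1/8 s, in which the tool goes at most 62.5 mm and 10.7 degrees, less where a joint would pass 70% of its speed; a pose out of reach is approached as far as the arm can. A call with a gripper value outside its range is refused whole. "claw" is the finger opening in mm, from 0 to 85.4, set as the call begins (left out, the last holds). The fingers move at their own pace and stop on an object; "newtons" is the grip in N (left out, the last holds). Time passes only in rows, so rows that repeat a pose let the fingers close. It gives the time, the measured TCP pose, the force, the opening and the grip force at its end, in the units of the state.
- arm.observe(): the state, without advancing time (a new reading comes with each control period).
- arm.snapshot(name): name is "side" or "top"; returns the picture (384x512x3 uint8, red, green, blue); there is no depth.
- arm.camera_params(name): a dict with "mtx" (3x3 intrinsics, pixels), "rvec" (rotation vector, rad) and "tvec" (3), from world to camera coordinates, as OpenCV has them. Camera axes: x right, y down, z forward; pixel columns grow to the right and rows downward; lengths in m; the calibration is good to about 2 mm. A picture is of the moment at which its call begins. camera_params takes no time and is no camera call.
- arm.job_done(): hands the job in; it is judged then, once.
Trained networks look in the newest picture that a camera, given by its name, has taken for a name from the list of things; names that differ only in an ending like _2 or _b are one class to them, and where a whole thing is asked for, a point or a joint stands for the part that bears it (a point fixed in the world has none). Each returns a list of dicts, best first, with "p" (0 to 1); they miss things now and then, are a little off and sometimes report something else, mostly with a low value. They report only what shows in the picture. A call takes as long as a camera call.
- arm.search_frame(thing, camera): "extent" ([left, top, width, height] in pixels, round what is visible of it).
- arm.outline_of(thing, camera): "mask" (384x512 bool, what is visible of it) and "extent" ([left, top, width, height] in pixels, round what is visible of it).
The state is a dict: "t": time; "joints": joint angles; "joint_vel": joint speeds; "tau": joint torques, N m; "position": TCP position; "orientation": TCP orientation; "force": force on the tool from outside, world axes, zero at the start; "wrist_torque": the same for the moment, N m; "width": finger opening in m; "gripper_force": force on a finger pad.
Only numpy, scipy, OpenCV 4.12 (cv2) and the standard library are available. Lean on these libraries where they do the work, as an engineer would, in place of code of your own. Each camera call takes 0.05 s, during which the arm holds its last target. There are 200 camera calls.

## Working session

There is one attempt and no reset: what is moved stays moved. The work goes in short steps, Python scripts to look and compute and a tool call to move; the robot and the scene stay as the last step left them, time stands still between calls to the robot, and variables do not carry over. Pictures are saved under pics/ and viewed, at most 10 in all, crops included, and the job is handed in when it is done.

Besides the shell and the picture viewer there is one more tool, called after "Request:" by a JSON object that holds its "fn" and its "kwargs". carry_out: Moves the arm, as the interface text tells. Its arguments: {"type":"object","properties":{"steps":{"type":"array","items":{"type":"array","items":{"type":"number"}}},"claw":{"type":"number"},"newtons":{"type":"number"}},"required":["steps"]}

```bash
mkdir -p pics
cat > h.py <<'E'
import numpy as np, cv2
from plant import arm
def snap(c,n):
    im=arm.snapshot(c); cv2.imwrite(f'pics/{n}.png',im[:,:,::-1]); return im
def P(c):
    p=arm.camera_params(c); R=cv2.Rodrigues(np.array(p['rvec'],float))[0]; return np.array(p['mtx'],float),R,np.array(p['tvec'],float).ravel()
def ray(c,uv,z):
    K,R,t=P(c); d=R.T@np.linalg.solve(K,[uv[0],uv[1],1.]); o=-R.T@t
    return o+d*(z-o[2])/d[2]
def proj(c,X):
    K,R,t=P(c); q=K@(R@np.array(X,float)+t); return q[:2]/q[2]
E
python3 - <<'E'
from h import *
s=arm.observe(); print({k:np.round(v,3) for k,v in s.items()}, arm.pinch_z)
a=snap('top','t0'); b=snap('side','s0')
for c in('top','side'):
    K,R,t=P(c); print(c,(-R.T@t).round(3),K[0,0],R.round(2).tolist())
    for n in('driver','stand','case','cover','board','lock_a_slot'):
        print(n,[(np.round(d['extent']).tolist(),round(d['p'],2)) for d in arm.search_frame(n,c)][:3])
cv2.imwrite('pics/both0.png',np.vstack([cv2.resize(a,(400,300)),cv2.resize(b,(400,300))])[:,:,::-1])
E
```

```text
{'t': np.float64(0.0), 'joints': array([-0.981,  0.041,  0.084, -0.   , -1.615, -0.334]), 'joint_vel': array([ 0.001,  0.   ,  0.   , -0.001, -0.002,  0.   ]), 'tau': array([-0.000e+00, -3.682e+01,  3.474e+01,  6.932e+00, -5.000e-03,
       -0.000e+00]), 'position': array([ 0.152, -0.58 ,  0.2  ]), 'orientation': array([ 4.010e-01, -3.116e+00, -3.000e-03]), 'force': array([0.06 , 0.161, 0.172]), 'wrist_torque': array([0.024, 0.008, 0.039]), 'gripper_force': np.float64(0.0), 'width': np.float64(0.085)} 0.0187
top [ 0.494 -0.018  1.17 ] 447.47243119944847 [[0.02, -1.0, -0.01], [-1.0, -0.02, -0.07], [0.07, 0.01, -1.0]]
driver [([100.0, 215.0, 25.0, 15.0], 0.76), ([206.0, 173.0, 17.0, 12.0], 0.47)]
stand [([101.0, 206.0, 34.0, 32.0], 0.78)]
case [([194.0, 154.0, 105.0, 74.0], 0.59), ([268.0, 200.0, 21.0, 14.0], 0.18)]
cover [([212.0, 163.0, 70.0, 60.0], 0.94)]
board [([330.0, 203.0, 98.0, 91.0], 0.63)]
lock_a_slot [([204.0, 173.0, 22.0, 9.0], 0.62)]
side [-0.017  0.612  0.911] 393.48546164095814 [[-0.72, -0.69, 0.01], [-0.49, 0.5, -0.71], [0.49, -0.52, -0.7]]
driver [([178.0, 254.0, 14.0, 29.0], 0.67)]
stand [([164.0, 259.0, 47.0, 50.0], 0.71), ([270.0, 181.0, 12.0, 11.0], 0.61)]
case [([208.0, 176.0, 86.0, 64.0], 0.7)]
cover [([224.0, 181.0, 56.0, 39.0], 0.86)]
board [([312.0, 154.0, 79.0, 58.0], 0.81), ([218.0, 201.0, 15.0, 11.0], 0.23)]
lock_a_slot [([210.0, 178.0, 83.0, 61.0], 0.37)]
```

View pics/t0.png

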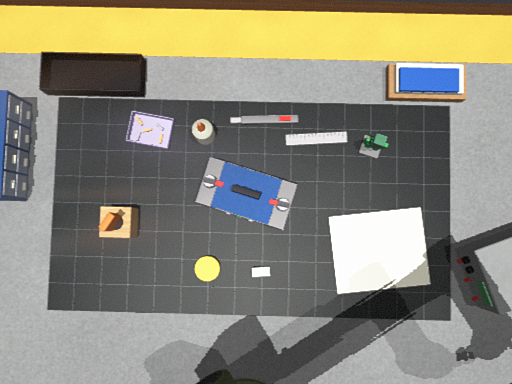

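View pics/s0.png

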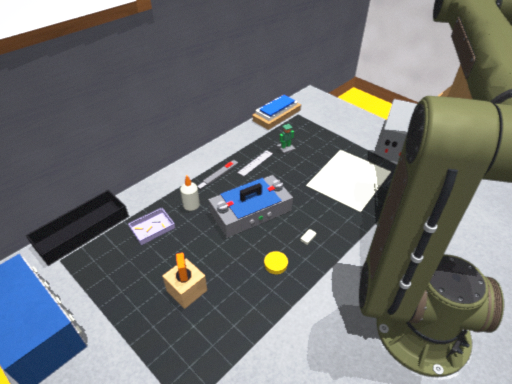

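The top view shows the stand with the driver at (118,221), the case in the middle centred at about (247,192) with locks at about (210,182) and (282,204), and the board at (380,250). The side view agrees. Next I'll fit the models to the network masks.

```bash
cat >> h.py <<'E'
from scipy.optimize import minimize
def box(w,d,z0,z1): return [np.array([[sx*w/2,sy*d/2,z] for sx in(-1,1) for sy in(-1,1) for z in(z0,z1)])]
def render(c,parts,p,S=4):
    cs,sn=np.cos(p[2]),np.sin(p[2]); m=np.zeros((384*S,512*S),np.uint8)
    for pts in parts:
        X=pts.copy(); X[:,:2]=pts[:,:2]@np.array([[cs,sn],[-sn,cs]])+p[:2]
        K,R,t=P(c); q=(X@R.T+t)@K.T; q=q[:,:2]/q[:,2:]
        cv2.fillConvexPoly(m,cv2.convexHull(((q+.5)*S-.5).round().astype(np.int32)),1)
    return cv2.resize(m.astype(np.float32),(512,384),interpolation=cv2.INTER_AREA)
def fit(masks,parts,p0,d=(.008,.008,.08)):
    def cost(p): return sum(np.abs(render(c,parts,p)-m).sum()/m.sum() for c,m in masks.items())
    s=np.vstack([p0]+[np.array(p0)+np.eye(3)[i]*d[i] for i in range(3)])
    r=minimize(cost,p0,method='Nelder-Mead',options=dict(initial_simplex=s,xatol=1e-4,fatol=1e-4)); return r.x,r.fun
def mk(n,c):
    o=arm.outline_of(n,c); return (o[0]['mask'].astype(float),o[0]['p']) if o else (np.zeros((384,512)),0)
E
cat > a.py <<'E'
from h import *
M={}
for n in('stand','driver','case','cover','board','lock_a_slot'):
    for c in('top','side'):
        M[n,c],p=mk(n,c); print(n,c,p,int(M[n,c].sum()))
np.save('M.npy',M,allow_pickle=True)
for n,parts,p0 in (('board',box(.2,.24,0,.006),[*ray('top',(380,250),.006)[:2],.1]),
                   ('cover',box(.116,.15,.06,.065),[*ray('top',(247,192),.06)[:2],-.3]),):
    for cs in(['top'],['side'],['top','side']): print(n,cs,*fit({c:M[n,c] for c in cs},parts,p0))
U={c:np.clip(M['case',c]+M['cover',c]+M['lock_a_slot',c],0,1) for c in('top','side')}
for cs in(['top'],['side'],['top','side']): print('case',cs,*fit({c:U[c] for c in cs},box(.12,.23,0,.06),[*ray('top',(247,192),.06)[:2],-.3]))
D=box(.044,.018,.076,.136); A=np.linspace(0,2*np.pi,24); cyl=lambda r,a,b:[np.array([[r*np.cos(t),r*np.sin(t),z] for t in A for z in(a,b)])]
st=box(.075,.075,0,.07)+cyl(.02,.07,.076)+D
U={c:np.clip(M['stand',c]+M['driver',c],0,1) for c in('top','side')}
for cs in(['top'],['side'],['top','side']): print('stand',cs,*fit({c:U[c] for c in cs},box(.075,.075,0,.07),[*ray('top',(118,221),.07)[:2],0]))
for cs in(['top'],['side'],['top','side']):
  for y in(.5,-.5,1.3): print('drv',cs,*fit({c:M['driver',c] for c in cs},D,[*ray('top',(118,221),.07)[:2],y],(.005,.005,.4)))
E
python3 a.py
python3 - <<'E'
from h import *
a=cv2.imread('pics/t0.png')
x=cv2.resize(a[145:240,185:310],None,fx=4,fy=4,interpolation=cv2.INTER_CUBIC); y=cv2.resize(a[195:245,90:150],None,fx=5,fy=5,interpolation=cv2.INTER_CUBIC)
o=np.zeros((380,800,3),np.uint8); o[:380,:500]=x; o[:250,500:]=y; cv2.imwrite('pics/c0.png',o)
E
```

```text
stand top 0.67 845
stand side 0.66 1120
driver top 0.91 319
driver side 0.87 256
case top 0.82 1534
case side 0.58 1759
cover top 0.71 2794
cover side 0.59 1324
board top 0.77 7304
board side 0.59 2831
lock_a_slot top 0.63 139
lock_a_slot side 0.3 994
board ['top'] [ 0.44650724 -0.33448776  0.12738199] 0.016104189485213583
board ['side'] [ 0.44322312 -0.33443206  0.12987956] 0.031062345460967856
board ['top', 'side'] [ 0.44472919 -0.33399412  0.13221004] 0.05816599443437022
cover ['top'] [ 0.58259826  0.01145321 -0.28514139] 0.04044380816034359
cover ['side'] [ 0.5802716   0.01089988 -0.29460596] 0.0739237160120846
cover ['top', 'side'] [ 0.582113    0.0112334  -0.29366937] 0.1283359072743276
case ['top'] [ 0.58276975  0.01151253 -0.28909531] 0.04669373549883991
case ['side'] [ 0.58023729  0.0102119  -0.27008532] 0.2923580383480826
case ['top', 'side'] [ 0.58214357  0.01045242 -0.27838656] 0.34677213729704076
stand ['top'] [ 0.50154169  0.33252554 -0.01130943] 0.04321923743500867
stand ['side'] [0.49999922 0.33153534 0.00670694] 0.0858806404657933
stand ['top', 'side'] [ 0.50119749  0.33150133 -0.00178306] 0.13684633412294178
drv ['top'] [ 0.50135493  0.33008666 -0.56930725] 0.20356583072100312
drv ['top'] [ 0.50143103  0.33029027 -0.54176313] 0.20239028213166144
drv ['top'] [0.50108398 0.33016983 2.57669137] 0.20630877742946707
drv ['side'] [0.4912724  0.33648139 1.08744626] 0.82373046875
drv ['side'] [ 0.49629368  0.33286657 -0.54982064] 0.396240234375
drv ['side'] [0.49575432 0.33338852 2.58578654] 0.39697265625
drv ['top', 'side'] [ 0.5006743   0.33089574 -0.51582054] 0.6169265220905172
drv ['top', 'side'] [ 0.50128286  0.33015125 -0.53801357] 0.6165645204741379
drv ['top', 'side'] [0.50079645 0.33061427 2.60413396] 0.6150606448373824
```

View pics/c0.png

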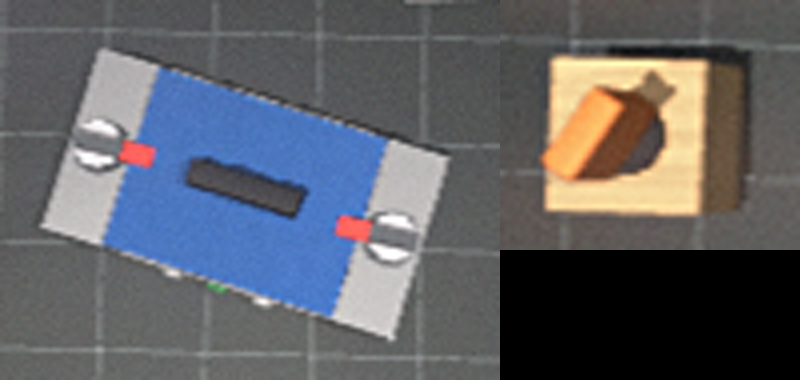

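The crop shows both slots aligned with the red tongues at crop pixels (138,154) and (353,227). The driver handle's long axis runs from lower left to upper right. I'll measure the tongue angles next and plan the approach.

```bash
cat >> h.py <<'E'
def psi_now(s):
    R=cv2.Rodrigues(np.array(s['orientation'],float))[0]; return np.arctan2(R[1,0],R[0,0]),R
def plan(wps,start=None):
    """wps: (x,y,z,psi) TCP world; prints tool-axis rows for successive calls"""
    s=arm.observe(); psi,R=psi_now(s); p=np.array(s['position'])
    for w in wps:
        d=np.array(w[:3])-p
        t=-(w[3]-psi) if w[3] is not None else 0.
        print('row',(R.T@d*1000).round(1).tolist(),round(t,3))
        R=R@cv2.Rodrigues(np.array([0,0,t]))[0]; p=np.array(w[:3]); psi=psi-t
def locks(case):
    x,y,a=case; u=np.array([-np.sin(a),np.cos(a)]); return np.array([x,y])+.095*u,np.array([x,y])-.095*u
CASE=(.582,.0113,-.288)
E
python3 - <<'E'
from h import *
a=cv2.imread('pics/t0.png'); hsv=cv2.cvtColor(a,cv2.COLOR_BGR2HSV)
red=(((hsv[:,:,0]<6)|(hsv[:,:,0]>172))&(hsv[:,:,1]>120)&(hsv[:,:,2]>100)).astype(np.uint8)
n,l,st,ce=cv2.connectedComponentsWithStats(red)
for L,b in zip(locks(CASE),(-.288-np.pi/2,-.288+np.pi/2)):
    u=proj('top',[*L,.079]); print('lock',L.round(4),u.round(1))
    for i in range(1,n):
        if np.hypot(*(ce[i]-u))<20:
            w=ray('top',ce[i],.067)[:2]-L; print(st[i,4],ce[i].round(1),np.hypot(*w).round(4),'dir',np.arctan2(w[1],w[0]).round(3),'rel',(np.arctan2(w[1],w[0])-b).round(3))
org=((hsv[:,:,0]>6)&(hsv[:,:,0]<16)&(hsv[:,:,1]>170)); org[:200]=0;org[245:]=0;org[:,:90]=0;org[:,150:]=0
print(org.sum(),fit({'top':org.astype(float)},box(.044,.018,.076,.136),[.5012,.331,-.55],(.004,.004,.1)))
plan([(.45,-.1,.2,-2.0),(.501,.331,.17,-.55),(.501,.331,.0893,-.55)])
E
```

```text
lock [0.609  0.1024] [208.5 180.2]
39 [218.6 183. ] 0.0247 dir -1.777 rel 0.082
lock [ 0.555  -0.0798] [282.3 204. ]
39 [273.  201.6] 0.0232 dir 1.307 rel 0.024
54 (array([ 0.5012,  0.331 , -0.45  ]), np.float64(4.734953703703703))
row [-410.0, 389.4, 0.7] -0.886
row [-413.1, 133.0, 30.0] -1.45
row [0.0, 0.0, 80.7] -0.0
```

Request:
{"fn": "carry_out", "kwargs": {"steps": [[-410,389,0,-0.886],[-410,389,0,-0.886],[-410,389,0,-0.886],[-410,389,0,-0.886],[-410,389,0,-0.886],[-410,389,0,-0.886],[-410,389,0,-0.886],[-410,389,0,-0.886]], "claw": 60}}

```text
t: 2.3
position: [0.4164, -0.1537, 0.2012]
orientation: [-1.697, 2.642, -0.001]
force: [0.8, -0.7, 0.1]
width: 0.06
gripper_force: 0.0
```

Run:
```python
from h import *
s=arm.observe(); print(s['position'],s['joints'].round(3),psi_now(s)[0])
plan([(.501,.331,.17,-.55),(.501,.331,.0893,-.55)])
```

```text
[ 0.41642169 -0.15373364  0.20122474] [ 0.105 -0.388 -0.289  0.    -1.668 -0.534] -1.9993888253861745
row [-476.0, 124.6, 31.4] -1.449
row [-0.1, 0.1, 80.7] -0.0
```

Request:
{"fn": "carry_out", "kwargs": {"steps": [[-476,125,0,-1.449],[-476,125,0,-1.449],[-476,125,0,-1.449],[-476,125,0,-1.449],[-476,125,0,-1.449],[-476,125,0,-1.449],[-476,125,31,-1.449],[-476,125,31,-1.449]]}}

```text
t: 3.3
position: [0.5, 0.3314, 0.1694]
orientation: [-3.025, 0.846, -0.0]
force: [-0.4, -0.9, 0.1]
width: 0.06
gripper_force: 0.0
```

Run:
```python
from h import *
s=arm.observe(); print(s['position'],s['joints'].round(3),psi_now(s)[0])
plan([(.501,.331,.15,-.55),(.501,.331,.0893,-.55)])
b=snap('side','s1')
cv2.imwrite('pics/s1c.png',cv2.resize(b[190:320,110:260,::-1],None,fx=4,fy=4,interpolation=cv2.INTER_CUBIC))
```

```text
[0.50000523 0.33141601 0.16943024] [ 0.919  0.038  0.026 -0.    -1.558  0.107] -0.5451073635515856
row [1.1, -0.1, 19.4] 0.005
row [-0.0, 0.0, 60.7] -0.0
```

View pics/s1c.png

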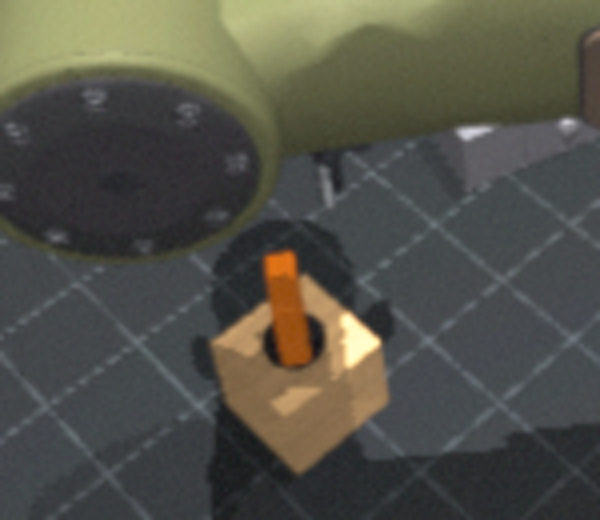

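The crop shows the driver upright in the hole at about crop pixel (290,310), with its narrow edge towards the camera, as fitted. The arm isn't touching it, so I'll descend and grip.

Request:
{"fn": "carry_out", "kwargs": {"steps": [[1,0,40,0],[1,0,80,0],[1,0,80,0]]}}

```text
t: 3.72
position: [0.4991, 0.3271, 0.0861]
orientation: [3.017, -0.853, -0.006]
force: [0.1, 0.2, 0.5]
width: 0.06
gripper_force: 0.0
```

Request:
{"fn": "carry_out", "kwargs": {"steps": [[0,0,0,0],[0,0,0,0],[0,0,0,0],[0,0,0,0],[0,0,0,0],[0,0,0,0]], "claw": 5, "newtons": 60}}

```text
t: 4.47
position: [0.502, 0.3295, 0.0922]
orientation: [-3.02, 0.853, -0.004]
force: [1.2, 1.0, 7.2]
width: 0.0163
gripper_force: 61.6
```

Request:
{"fn": "carry_out", "kwargs": {"steps": [[0,0,-20,0],[0,0,-50,0],[0,0,-90,0],[0,0,-120,0],[0,0,-120,0],[0,0,-120,0]]}}

```text
t: 5.22
position: [0.5003, 0.3285, 0.2089]
orientation: [3.022, -0.854, -0.002]
force: [0.0, 0.2, -1.6]
width: 0.0162
gripper_force: 60.7
```

Run:
```python
from h import *
s=arm.observe(); print(s['position'],psi_now(s)[0],s['force'].round(1),s['width'])
t=snap('top','t2'); b=snap('side','s2')
o=np.zeros((600,800,3),np.uint8)
A=cv2.resize(t[170:270,60:190],None,fx=4,fy=4,interpolation=cv2.INTER_CUBIC); B=cv2.resize(b[190:340,130:200],None,fx=4,fy=4,interpolation=cv2.INTER_CUBIC)
o[:400,:520]=A;o[:600,520:]=B; cv2.imwrite('pics/c2.png',o[:,:,::-1])
plan([(.609,.1024,.2,-1.78)])
```

```text
[0.50032604 0.32846071 0.20891592] -0.5508013642876111 [ 0.   0.2 -1.6] 0.016198885508875834
row [210.9, 135.5, 8.3] 1.229
```

View pics/c2.png

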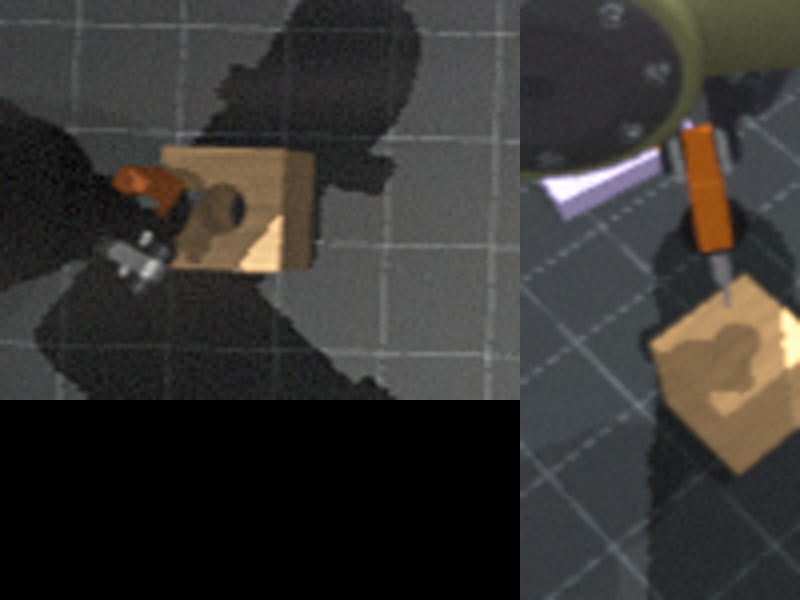

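The driver is held upright. Its tip shows at about side-image pixel (182,266), clear of the stand. I'll move it over the left lock.

Request:
{"fn": "carry_out", "kwargs": {"steps": [[211,135,5,1.229],[211,135,5,1.229],[211,135,5,1.229],[211,135,5,1.229],[211,135,5,1.229],[211,135,5,1.229],[211,135,5,1.229],[211,135,5,1.229]]}}

```text
t: 6.32
position: [0.6096, 0.103, 0.2036]
orientation: [1.978, -2.439, -0.001]
force: [0.4, -0.5, -1.3]
width: 0.0163
gripper_force: 60.6
```

Request:
{"fn": "carry_out", "kwargs": {"steps": [[0,0,0,0],[0,0,0,0]]}}

```text
t: 6.58
position: [0.6099, 0.1032, 0.2045]
orientation: [1.979, -2.439, -0.0]
force: [0.6, -0.1, -0.9]
width: 0.0164
gripper_force: 60.6
```

Run:
```python
from h import *
print(proj('side',[.5003,.3285,.1247]))
s=arm.observe(); p=s['position']; psi,R=psi_now(s); print(p,psi,R[:,2])
t=snap('top','t3'); b=snap('side','s3')
for z in (.0842,.0842-.062,.0842-.128):
    print([proj(c,p+R[:,2]*z).round(1).tolist() for c in('side','top')])
for c in('side','top'): print([(np.round(d['extent']).tolist(),round(d['p'],2)) for d in arm.search_frame('driver',c)][:2])
A=cv2.resize(t[130:230,150:250],None,fx=4,fy=4,interpolation=cv2.INTER_CUBIC); B=cv2.resize(b[130:230,180:280],None,fx=4,fy=4,interpolation=cv2.INTER_CUBIC)
cv2.imwrite('pics/c3.png',np.hstack([A,B])[:,:,::-1])
plan([(.609,.1024,.175,-1.78)])
```

```text
[181.57334656 261.54976526]
[0.60988066 0.1032032  0.20447121] -1.778498803015304 [-4.11015188e-04 -6.63467472e-05 -9.99999913e-01]
[[220.4, 193.9], [206.3, 178.0]]
[[219.2, 177.8], [203.1, 174.8]]
[[217.7, 159.2], [199.4, 171.0]]
[([213.0, 162.0, 13.0, 34.0], 0.64)]
[]
row [1.0, 0.8, 29.7] 0.001
```

View pics/c3.png

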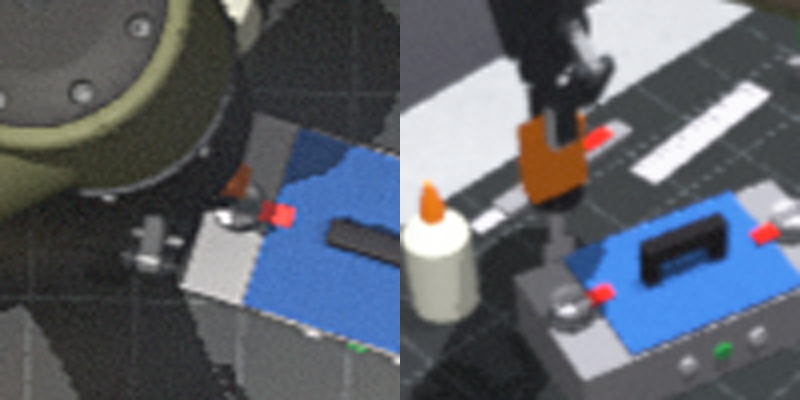

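Top and side views agree. The tip is near side pixel (221,195), directly above the lock head at about (223,207), and the handle is centred on the tool axis. I'll descend slowly.

Request:
{"fn": "carry_out", "kwargs": {"steps": [[1,1,20,0],[1,1,30,0],[1,1,36,0],[1,1,40,0],[1,1,43,0],[1,1,43,0]]}}

```text
t: 7.52
position: [0.6088, 0.1024, 0.1617]
orientation: [-1.978, 2.441, 0.0]
force: [-0.7, 0.1, -1.5]
width: 0.0161
gripper_force: 60.6
```

Request:
{"fn": "carry_out", "kwargs": {"steps": [[0,0,2,0],[0,0,3.5,0],[0,0,4,0],[0,0,4,0]]}}

```text
t: 8.02
position: [0.6087, 0.1024, 0.1577]
orientation: [1.978, -2.441, -0.0]
force: [-0.2, 0.4, -1.0]
width: 0.0163
gripper_force: 60.6
```

Run:
```python
from h import *
s=arm.observe(); print(s['position'].round(4),s['force'].round(2),s['wrist_torque'].round(3),proj('side',[.609,.1024,.079]),proj('side',[.555,-.0798,.079]))
t=snap('top','t4'); b=snap('side','s4')
A=cv2.resize(t[150:220,180:260],None,fx=5,fy=5,interpolation=cv2.INTER_CUBIC); B=cv2.resize(b[160:230,190:270],None,fx=5,fy=5,interpolation=cv2.INTER_CUBIC)
cv2.imwrite('pics/c4.png',np.hstack([A,B])[:,:,::-1])
```

```text
[0.6087 0.1024 0.1577] [-0.23  0.38 -1.04] [ 0.13   0.293 -0.021] [221.62073563 203.94961513] [276.87309651 182.62923233]
```

View pics/c4.png

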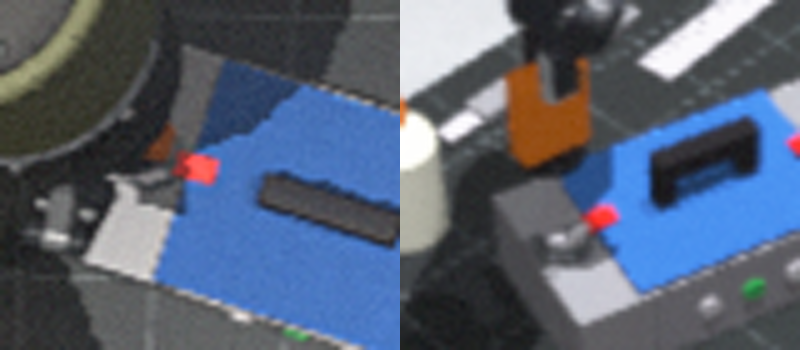

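In c4 the blade reaches the lit part of the lock head at about side pixel (223,208) with no contact force. I'll start turning counter-clockwise and watch the torque.

Request:
{"fn": "carry_out", "kwargs": {"steps": [[0,0,0,-0.15],[0,0,0,-0.3],[0,0,0,-0.45],[0,0,0,-0.6],[0,0,0,-0.75],[0,0,0,-0.9],[0,0,0,-0.9]]}}

```text
t: 9.0
position: [0.6082, 0.1016, 0.1576]
orientation: [2.84, -1.34, -0.001]
force: [-2.7, -2.3, -0.8]
width: 0.0165
gripper_force: 60.7
```

```bash
cat > tongue.py <<'E'
from h import *
import sys
t=snap('top','tt'+sys.argv[1]); b=snap('side','ss'+sys.argv[1])
s=arm.observe(); print(s['position'].round(4),round(psi_now(s)[0],3),s['force'].round(1),s['wrist_torque'].round(3))
for c,a in(('top',t),('side',b)):
    hsv=cv2.cvtColor(a,cv2.COLOR_RGB2HSV)
    red=(((hsv[:,:,0]<6)|(hsv[:,:,0]>172))&(hsv[:,:,1]>120)&(hsv[:,:,2]>60)).astype(np.uint8)
    n,l,st,ce=cv2.connectedComponentsWithStats(red)
    for L,bb,nm in zip(locks(CASE),(-.288-np.pi/2,-.288+np.pi/2),'AB'):
        u=proj(c,[*L,.067])
        for i in range(1,n):
            if np.hypot(*(ce[i]-u))<18 and st[i,4]>4:
                w=ray(c,ce[i],.067)[:2]-L; an=(np.arctan2(w[1],w[0])-bb+np.pi)%(2*np.pi)-np.pi
                print(c,nm,st[i,4],ce[i].round(1),'r',np.hypot(*w).round(4),'angle',an.round(2))
E
python3 tongue.py 1
```

```text
[0.6083 0.1017 0.1576] -0.883 [-3.9 -3.  -0.3] [-1.192  1.578 -0.078]
top A 37 [218.6 178.2] r 0.0247 angle 0.57
top B 39 [273.  201.6] r 0.0232 angle 0.02
side A 15 [226.8 200.9] r 0.0277 angle 0.56
side B 22 [271.2 187.9] r 0.0208 angle 0.06
```

Request:
{"fn": "carry_out", "kwargs": {"steps": [[0,0,0,-0.15],[0,0,0,-0.3],[0,0,0,-0.45],[0,0,0,-0.6],[0,0,0,-0.75],[0,0,0,-0.9],[0,0,0,-0.9]]}}

```text
t: 9.98
position: [0.609, 0.1019, 0.1577]
orientation: [3.141, 0.026, 0.0]
force: [-1.4, -3.8, -1.3]
width: 0.0162
gripper_force: 60.6
```

```bash
python3 tongue.py 2
```

```text
[0.6089 0.102  0.1577] 0.016 [-0.9 -3.2 -1.3] [-1.578  0.355 -0.09 ]
top B 39 [273.  201.6] r 0.0232 angle 0.02
side A 10 [218.3 200.2] r 0.0298 angle 1.48
side B 22 [271.2 187.9] r 0.0208 angle 0.06
```

Request:
{"fn": "carry_out", "kwargs": {"steps": [[0,0,0,-0.06],[0,0,0,-0.06],[0,0,0,0.1],[0,0,0,0.2],[0,0,-15,0.2],[0,0,-50,0.2],[0,0,-50,0.2]]}}

```text
t: 10.95
position: [0.6108, 0.1033, 0.213]
orientation: [-3.125, 0.28, -0.013]
force: [0.5, -0.3, -2.5]
width: 0.0164
gripper_force: 60.6
```

Run:
```python
from h import *
plan([(.555,-.0798,.205,-1.82),(.555,-.0798,.1617,-1.82)])
s=arm.observe();print(s['joints'].round(2))
```

```text
row [-22.4, 190.1, 7.0] 1.641
row [0.2, 0.3, 43.3] -0.0
[ 0.49  0.08  0.15  0.   -1.63  0.9 ]
```

Request:
{"fn": "carry_out", "kwargs": {"steps": [[-22,190,5,1.68],[-22,190,5,1.68],[-22,190,5,1.68],[-22,190,5,1.68],[-22,190,5,1.68],[-22,190,5,1.68],[-22,190,5,1.68],[-22,190,5,1.68]]}}

```text
t: 11.95
position: [0.5536, -0.0801, 0.2029]
orientation: [-2.09, 2.343, 0.0]
force: [0.5, -0.1, -0.9]
width: 0.0162
gripper_force: 60.6
```

Request:
{"fn": "carry_out", "kwargs": {"steps": [[0,0,0,0.17],[0,0,0,0.17],[0,0,0,0.17]]}}

```text
t: 12.32
position: [0.5533, -0.0804, 0.2028]
orientation: [-1.895, 2.505, 0.0]
force: [-0.8, -0.8, -1.8]
width: 0.0164
gripper_force: 60.6
```

```bash
python3 tongue.py 3
python3 - <<'E'
from h import *
plan([(.555,-.0798,.1617,-1.82)])
E
```

```text
[ 0.5533 -0.0805  0.2027] -1.847 [-0.4 -0.4 -2.2] [ 0.03   0.006 -0.004]
side A 15 [218.9 200.7] r 0.0269 angle 1.45
side B 22 [271.3 187.7] r 0.0202 angle 0.03
row [-1.1, -1.5, 41.0] -0.027
```

Request:
{"fn": "carry_out", "kwargs": {"steps": [[-1,-1.5,20,-0.02],[-1,-1.5,30,-0.02],[-1,-1.5,37,-0.02],[-1,-1.5,40,-0.02],[-1,-1.5,42,-0.02],[-1,-1.5,44,-0.02],[-1,-1.5,45,-0.02],[-1,-1.5,45,-0.02]]}}

```text
t: 13.42
position: [0.5548, -0.08, 0.1577]
orientation: [-1.916, 2.49, 0.0]
force: [-0.2, 0.3, -0.7]
width: 0.0164
gripper_force: 60.6
```

Request:
{"fn": "carry_out", "kwargs": {"steps": [[0,0,0,-0.15],[0,0,0,-0.3],[0,0,0,-0.45],[0,0,0,-0.6],[0,0,0,-0.75],[0,0,0,-0.9],[0,0,0,-1.05],[0,0,0,-1.05]]}}

```text
t: 14.42
position: [0.5544, -0.0808, 0.1578]
orientation: [2.903, -1.196, -0.001]
force: [-1.6, -1.5, -1.1]
width: 0.0162
gripper_force: 60.7
```

```bash
python3 tongue.py 4
```

```text
[ 0.5545 -0.0806  0.1577] -0.783 [-3.8 -2.3 -0.9] [-1.133  1.006 -0.025]
top A 17 [213.4 169.5] r 0.03 angle 1.52
side A 15 [218.9 200.7] r 0.0269 angle 1.45
side B 26 [274.7 189.5] r 0.0196 angle 0.7
```

Request:
{"fn": "carry_out", "kwargs": {"steps": [[0,0,0,-0.15],[0,0,0,-0.3],[0,0,0,-0.45],[0,0,0,-0.6],[0,0,0,-0.75],[0,0,0,-0.87],[0,0,0,-0.87]]}}

```text
t: 15.4
position: [0.5551, -0.0804, 0.1578]
orientation: [3.138, 0.137, 0.001]
force: [0.2, -3.0, -1.3]
width: 0.0165
gripper_force: 60.5
```

```bash
python3 tongue.py 5
```

```text
[ 0.5551 -0.0804  0.1578] 0.086 [-0.2 -2.2 -1.7] [-1.505 -0.082 -0.088]
top A 17 [213.3 169.5] r 0.0299 angle 1.52
side A 15 [218.9 200.7] r 0.0269 angle 1.45
side B 26 [280.5 189.8] r 0.0223 angle 1.58
```

Request:
{"fn": "carry_out", "kwargs": {"steps": [[0,0,0,0.1],[0,0,0,0.2],[0,0,-15,0.2],[0,0,-55,0.2],[0,0,-55,0.2],[0,0,-55,0.2]]}}

```text
t: 16.25
position: [0.5551, -0.0794, 0.213]
orientation: [-3.136, 0.171, -0.001]
force: [0.3, 0.4, -1.3]
width: 0.0161
gripper_force: 60.6
```

```bash
python3 tongue.py 6
python3 - <<'E'
from h import *
plan([(.501,.331,.213,-.55),(.501,.331,.16,-.55)])
E
```

```text
[ 0.5546 -0.0797  0.2118] -0.109 [-0.6  0.8 -1.7] [ 0.042 -0.017 -0.04 ]
side A 15 [219.1 200.7] r 0.0268 angle 1.43
side B 25 [280.5 189.9] r 0.0228 angle 1.57
row [-98.1, -402.4, -0.8] 0.441
row [0.1, -0.0, 53.0] -0.0
```

Request:
{"fn": "carry_out", "kwargs": {"steps": [[-98,-402,0,0.441],[-98,-402,0,0.441],[-98,-402,0,0.441],[-98,-402,0,0.441],[-98,-402,0,0.441],[-98,-402,0,0.441],[-98,-402,0,0.441],[-98,-402,0,0.441]]}}

```text
t: 17.35
position: [0.4999, 0.3331, 0.2102]
orientation: [3.022, -0.847, -0.004]
force: [-0.3, -0.4, -2.3]
width: 0.0167
gripper_force: 60.6
```

Request:
{"fn": "carry_out", "kwargs": {"steps": [[0,0,0,0],[0,0,0,0]]}}

```text
t: 17.6
position: [0.5018, 0.3293, 0.2128]
orientation: [-3.023, 0.856, -0.0]
force: [-0.2, 0.5, -1.3]
width: 0.0162
gripper_force: 60.6
```

```bash
python3 tongue.py 7
python3 - <<'E'
from h import *
plan([(.501,.331,.17,-.55),(.501,.331,.16,-.55)])
b=cv2.imread('pics/ss7.png');a=cv2.imread('pics/tt7.png')
B=cv2.resize(b[190:310,120:220],None,fx=4,fy=4,interpolation=cv2.INTER_CUBIC);A=cv2.resize(a[150:270,90:190],None,fx=4,fy=4,interpolation=cv2.INTER_CUBIC)
cv2.imwrite('pics/c7.png',np.hstack([A,B]))
E
```

```text
[0.5019 0.3293 0.213 ] -0.552 [-0.2  0.4 -1.3] [ 0.001 -0.054  0.014]
top A 39 [212.8 171.6] r 0.0248 angle 1.49
top B 37 [279.2 213.1] r 0.0229 angle 1.58
row [-1.7, -1.0, 43.0] -0.002
row [-0.0, 0.0, 10.0] -0.0
```

View pics/c7.png

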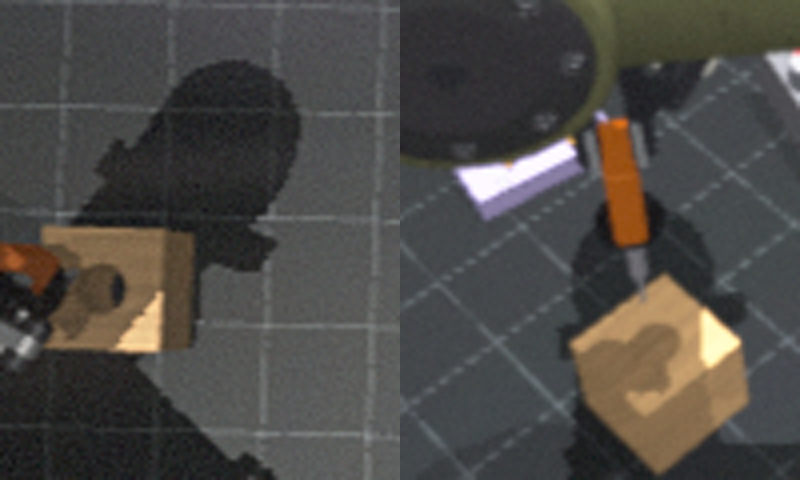

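Both locks read open from the top view (1.49 and 1.58 rad). The driver is still upright in the grip over the stand hole at about top pixel (115,221). I'll lower it in.

Request:
{"fn": "carry_out", "kwargs": {"steps": [[-1.5,-1,20,0],[-1.5,-1,43,0],[-1.5,-1,55,0],[-1.5,-1,65,0],[-1.5,-1,75,0],[-1.5,-1,75,0]]}}

```text
t: 18.45
position: [0.5005, 0.3316, 0.137]
orientation: [3.022, -0.854, -0.001]
force: [-0.4, 0.0, -1.2]
width: 0.0163
gripper_force: 60.6
```

Request:
{"fn": "carry_out", "kwargs": {"steps": [[0,0,15,0],[0,0,30,0],[0,0,38,0],[0,0,42,0],[0,0,43,0],[0,0,43,0]]}}

```text
t: 19.2
position: [0.501, 0.332, 0.0952]
orientation: [-3.023, 0.854, -0.001]
force: [0.5, 0.2, -1.6]
width: 0.0163
gripper_force: 60.6
```

Request:
{"fn": "carry_out", "kwargs": {"steps": [[0,0,1,0],[0,0,2,0],[0,0,2.5,0],[0,0,2.5,0]]}}

```text
t: 19.7
position: [0.5008, 0.3319, 0.0923]
orientation: [-3.023, 0.854, -0.0]
force: [0.5, 0.4, -1.0]
width: 0.0164
gripper_force: 60.6
```

Request:
{"fn": "carry_out", "kwargs": {"steps": [[0,0,1,0],[0,0,2,0],[0,0,2,0],[0,0,2,0]]}}

```text
t: 20.2
position: [0.5012, 0.332, 0.092]
orientation: [-3.022, 0.853, -0.002]
force: [-2.8, -0.2, 6.5]
width: 0.0162
gripper_force: 61.6
```

Seated, with contact at the expected height. I'll release and back off.

Request:
{"fn": "carry_out", "kwargs": {"steps": [[0,0,-1,0],[0,0,-1,0],[0,0,-1,0],[0,0,-1,0],[0,0,-1,0]], "claw": 60}}

```text
t: 20.82
position: [0.5008, 0.3319, 0.0911]
orientation: [3.023, -0.854, -0.0]
force: [0.2, -0.2, 0.8]
width: 0.0599
gripper_force: 0.0
```

Request:
{"fn": "carry_out", "kwargs": {"steps": [[0,0,-25,0],[0,0,-60,0],[0,0,-110,0],[0,0,-110,0]]}}

```text
t: 21.32
position: [0.5025, 0.3328, 0.2068]
orientation: [-3.016, 0.853, -0.008]
force: [1.3, 0.2, -0.5]
width: 0.0598
gripper_force: 0.0
```

Run:
```python
from h import *
s=arm.observe(); print(s['position'].round(4),psi_now(s)[0],s['joints'].round(2))
# cover handle along case y: bar 16mm thick in case x -> tool y along case x
for psi in(-.288-np.pi/2,-.288+np.pi/2): plan([(.582,.0113,.2,psi),(.582,.0113,.07,psi)])
```

```text
[0.5025 0.3328 0.2068] -0.5509691990697557 [ 0.92  0.04  0.09  0.   -1.62  0.1 ]
row [236.0, 232.4, 5.5] 1.308
row [0.9, 0.6, 130.0] 0.0
row [236.0, 232.4, 5.5] -1.834
row [-0.9, -0.6, 130.0] 0.0
```

Request:
{"fn": "carry_out", "kwargs": {"steps": [[236,232,0,1.308],[236,232,0,1.308],[236,232,0,1.308],[236,232,0,1.308],[236,232,0,1.308],[236,232,0,1.308],[236,232,0,1.308],[236,232,0,1.308]]}}

```text
t: 22.32
position: [0.5803, 0.0103, 0.2005]
orientation: [1.88, -2.516, -0.001]
force: [0.2, 0.9, -0.2]
width: 0.0604
gripper_force: 0.0
```

Request:
{"fn": "carry_out", "kwargs": {"steps": [[0,0,40,0],[0,0,80,0],[0,0,80,0]]}}

```text
t: 22.7
position: [0.5783, 0.0108, 0.1175]
orientation: [1.881, -2.509, -0.005]
force: [0.5, -1.0, 0.9]
width: 0.0598
gripper_force: 0.0
```

```bash
python3 tongue.py 8
python3 - <<'E'
from h import *
plan([(.582,.0113,.0745,-1.859)])
b=cv2.imread('pics/ss8.png')
cv2.imwrite('pics/c8.png',cv2.resize(b[130:320,130:330],None,fx=3,fy=3,interpolation=cv2.INTER_CUBIC))
E
```

```text
[0.5809 0.0107 0.1226] -1.856 [-0.5 -0.8  0.3] [ 0.023 -0.009 -0.022]
top B 37 [279.2 213.1] r 0.0229 angle 1.58
side A 16 [218.8 200.8] r 0.0268 angle 1.47
side B 25 [280.5 189.9] r 0.0228 angle 1.57
row [-0.9, -0.8, 48.1] 0.003
```

View pics/c8.png

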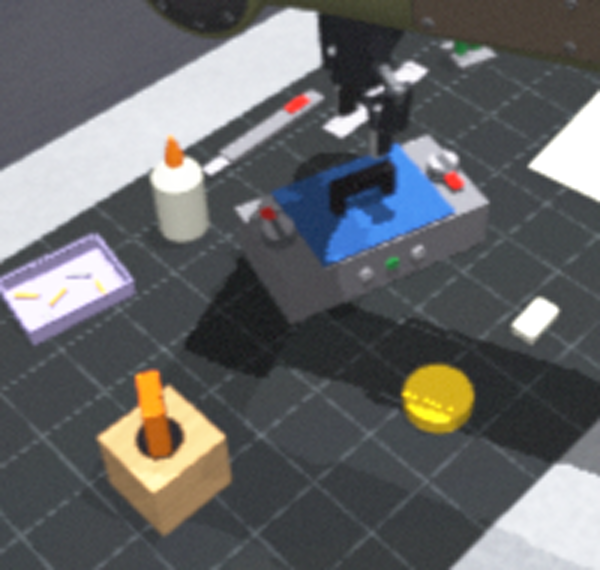

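The driver stands upright in its stand at about crop pixel (155,415), both tongues have swung clear, and the gripper straddles the black handle at about (362,185). I'll grip it now.

Request:
{"fn": "carry_out", "kwargs": {"steps": [[-1,-1,25,0],[-1,-1,48,0],[-1,-1,48,0],[-1,-1,48,0]]}}

```text
t: 23.3
position: [0.583, 0.0115, 0.0758]
orientation: [-1.879, 2.514, -0.003]
force: [0.7, 0.9, 0.8]
width: 0.0601
gripper_force: 0.0
```

Request:
{"fn": "carry_out", "kwargs": {"steps": [[0,0,0,0],[0,0,0,0],[0,0,0,0],[0,0,0,0],[0,0,0,0],[0,0,0,0]], "claw": 3, "newtons": 60}}

```text
t: 24.05
position: [0.5817, 0.0113, 0.0732]
orientation: [1.88, -2.517, -0.0]
force: [-0.3, 0.1, 0.1]
width: 0.0031
gripper_force: 0.0
```

Run:
```python
from h import *
s=arm.observe(); print(s['position'].round(4),s['width'],s['gripper_force'])
a=snap('top','t9'); b=snap('side','s9'); p=s['position']
print('tcp',proj('side',p),proj('top',p),'bar',proj('side',[.582,.0113,.094]),proj('top',[.582,.0113,.103]))
for c in('top','side'):
    o=arm.outline_of('cover',c); print(c,[(d['p'],np.round(d['extent']).tolist()) for d in o][:2])
    if o: print(fit({c:o[0]['mask'].astype(float)},box(.116,.15,.06,.065),[.582,.0113,-.288]))
A=cv2.resize(a[140:240,190:300],(440,400),interpolation=cv2.INTER_CUBIC);B=cv2.resize(b[150:250,200:290],(360,400),interpolation=cv2.INTER_CUBIC)
cv2.imwrite('pics/c9.png',np.hstack([A,B])[:,:,::-1])
```

```text
[0.5817 0.0113 0.0732] 0.0030843125813103172 0.0
tcp [250.12019557 194.41989341] [245.3267637  192.39030682] bar [250.03257993 189.4003914 ] [245.03999177 191.24871206]
top [(0.83, [224.0, 178.0, 55.0, 45.0])]
(array([ 0.573     ,  0.0023    , -0.19133333]), np.float64(2.3059248554913294))
side [(0.82, [221.0, 182.0, 56.0, 38.0])]
(array([ 0.57804527,  0.01194883, -0.32924829]), np.float64(0.13258180367118916))
```

View pics/c9.png

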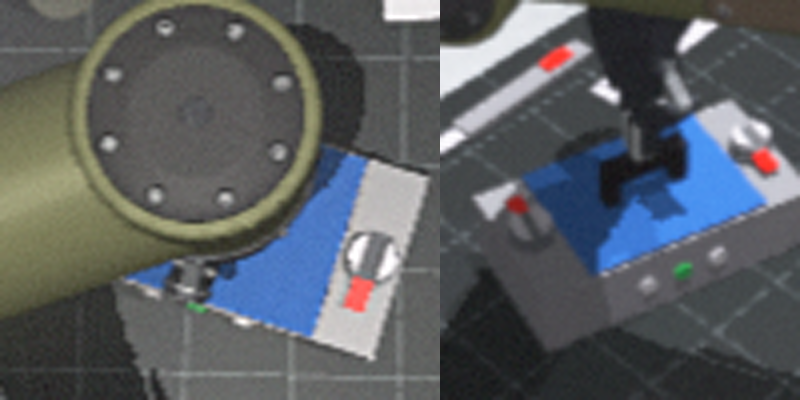

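The top crop shows lock B open. The side crop shows the fingers at the bar near (640,160), but the width reads 3 mm with zero grip force, so the fingers haven't caught the bar. I'll reopen, check, and close again.

Request:
{"fn": "carry_out", "kwargs": {"steps": [[0,0,0,0],[0,0,0,0],[0,0,0,0],[0,0,0,0]], "claw": 60}}

```text
t: 24.75
position: [0.5817, 0.0113, 0.0732]
orientation: [1.88, -2.517, -0.0]
force: [0.3, -0.1, -0.9]
width: 0.0598
gripper_force: 0.0
```

Run:
```python
from h import *
s=arm.observe(); print(s['position'].round(4),s['width'],s['gripper_force'],s['joints'].round(3),psi_now(s))
a=snap('top','t10'); b=snap('side','s10')
c9=cv2.imread('pics/s9.png')[:,:,::-1]; c8=cv2.imread('pics/ss8.png')[:,:,::-1]
# finger change between open (10) and shut (9) in both cameras
for n,i,j in(('side',b,c9),('top',a,cv2.imread('pics/t9.png')[:,:,::-1])):
    d=np.abs(i.astype(int)-j).sum(2)>90; k,l,st,ce=cv2.connectedComponentsWithStats(d.astype(np.uint8),connectivity=8)
    print(n,d.sum(),[(st[q].tolist(),ce[q].round(0).tolist()) for q in range(1,k) if st[q,4]>8])
# luminance text map round the bar in the side view, open then shut
for im in(b,c9):
    g=im[176:204,236:266].mean(2); print('\n'.join(' '.join(f'{int(v)//10:2d}' for v in r) for r in g[::1])); print()
```

```text
[0.5817 0.0113 0.0732] 0.05983802531498375 0.0 [ 0.364  0.015 -0.173 -0.    -1.383 -0.652] (np.float64(-1.858816165967775), array([[-2.84054188e-01, -9.58808226e-01, -6.27735746e-05],
       [-9.58808227e-01,  2.84054184e-01,  7.25543780e-05],
       [-5.17346380e-05,  8.07971947e-05, -9.99999995e-01]]))
side 237 [([254, 166, 12, 21, 115], [260.0, 177.0]), ([240, 169, 11, 12, 45], [244.0, 176.0]), ([247, 182, 8, 13, 49], [251.0, 187.0]), ([254, 204, 8, 3, 14], [257.0, 205.0])]
top 102 [([229, 205, 19, 14, 99], [237.0, 211.0])]
 7  7  6  7  7  7  5  3  3  3  3  3  3  3  4  5  5  5  3  4  4  3  3  3  4  5  6  5  4  5
 6  6  7  7  7  7  5  3  2  3  2  3  3  4  5  5  5  4  4  4  4  3  3  3  4  5  5  5  4  9
 7  7  6  7  7  7  5  3  3  3  3  3  5  7  8  6  5  5  5  5  4  3  3  3  3  4  4  4  4 10
 7  6  6  7  6  7  5  3  2  3  4  6  6  6  6  5  4  5  6  6  4  3  3  3  3  4  5  4  5 11
 6  6  7  6  7  6  5  4  4  5  7  9  9  7  7  5  4  5  6  6  4  3  3  3  3  3  3  3  5 13
 7  7  7  6  7  6  6  6  6  6  7  7  7  7  6  6  4  4  5  5  4  3  3  4  3  3  3  3  6 13
 6  6  5  5  5  5  4  4  5 
[... 3773 characters left out ...]
2  2  3  4  5  6  6  6  6  6  6  6  6  6  9 12 14 15 15 15 15 15 15 15
 5  6  6  5  2  2  2  2  3  4  6  5  6  6  6  6  6  6  6  7  8 12 15 15 15 15 15 15 15 15
 6  5  5  5  3  2  2  2  3  4  5  6  7  7  6  6  6  7  8  8  8 11 14 15 15 15 15 15 15 15
 6  6  6  5  3  2  2  2  2  4  6  7  9  9  7  8  8  8  8  8  8  9 11 14 15 15 15 15 15 15
 6  6  6  5  4  2  2  2  3  4  6  8 11  9  8  7  8  8  8  8  8  8  9 11 14 15 15 15 15 15
 6  6  6  5  5  3  3  3  4  5  7 10 13 12 11  8  8  8  8  8  8  8  8  9 11 14 15 15 15 15
 6  6  6  6  6  5  5  6  6  7 10 12 13 13 13 12 10  8  8  8  8  8  8  8  9 12 14 15 15 15
 6  6  6  6  6  6  6  6  6  9 12 13 13 13 13 13 12  9  8  8  8  9 10 10 10 12 15 15 15 15
```

Run:
```python
from h import *
from scipy.ndimage import label
M={}
for c,f in(('top','tt7'),('side','ss7')):
    g=cv2.imread(f'pics/{f}.png').astype(int); L=render(c,box(.11,.14,.06,.12),[.582,.0113,-.288])>.5
    d=(g.max(2)<62)&L; l,n=label(d); k=np.bincount(l.ravel()); k[0]=0; M[c]=(l==k.argmax()).astype(float)
    ys,xs=np.where(M[c]); print(c,M[c].sum(),xs.min(),xs.max(),ys.min(),ys.max(),xs.mean(),ys.mean())
def parts(dz,top):
    b=[]
    z0,z1=.085+dz,.103+dz
    b+=box(.016,.07,z0,z1)
    for s in(-1,1):
        q=box(.016,.01,.065,z1)[0]; q[:,1]+=s*.030; b.append(q)
    return b
for dz in(-.03,-.02,-.01,0,.01):
    for cs in(['top'],['side'],['top','side']):
        x,f=fit({c:M[c] for c in cs},parts(dz,0),[.582,.0113,-.288],(.005,.005,.05)); print(dz,cs,x.round(4),round(f,3))
```

```text
top 3.0 226 228 161 161 227.0 161.0
side 10.0 252 254 194 200 252.9 197.4
-0.03 ['top'] [ 0.5853  0.01   -0.2797] 68.667
-0.03 ['side'] [ 0.5715  0.0137 -0.1687] 17.212
-0.03 ['top', 'side'] [ 0.5844  0.0118 -0.287 ] 86.84
-0.02 ['top'] [ 0.5838  0.0155 -0.3124] 70.146
-0.02 ['side'] [ 0.5696 -0.0438  0.7284] 11.975
-0.02 ['top', 'side'] [ 0.5662  0.0185 -0.19  ] 87.6
-0.01 ['top'] [ 0.582   0.0113 -0.288 ] 72.396
-0.01 ['side'] [ 0.5545 -0.0048 -0.1647] 19.588
-0.01 ['top', 'side'] [ 0.5821  0.0106 -0.2857] 93.638
0 ['top'] [ 0.582   0.0113 -0.2375] 74.458Traceback (most recent call last):
  File "<stdin>", line 17, in <module>
  File "h.py", line 24, in fit
    r=minimize(cost,p0,method='Nelder-Mead',options=dict(initial_simplex=s,xatol=1e-4,fatol=1e-4)); return r.x,r.fun
    res = _minimize_neldermead(fun, x0, args, callback, bounds=bounds,
                               **options)
    fsim[j] = func(sim[j])
              ~~~~^^^^^^^^
    fx = function(np.copy(x), *(wrapper_args + args))
  File "h.py", line 22, in cost
    def cost(p): return sum(np.abs(render(c,parts,p)-m).sum()/m.sum() for c,m in masks.items())
                        ~~~^^^^^^^^^^^^^^^^^^^^^^^^^^^^^^^^^^^^^^^^^^^^^^^^^^^^^^^^^^^^^^^^^^^^
  File "h.py", line 22, in <genexpr>
    def cost(p): return sum(np.abs(render(c,parts,p)-m).sum()/m.sum() for c,m in masks.items())
                                   ~~~~~~^^^^^^^^^^^
  File "h.py", line 18, in render
    K,R,t=P(c); q=(X@R.T+t)@K.T; q=q[:,:2]/q[:,2:]
          ~^^^
  File "h.py", line 6, in P
    p=arm.camera_params(c); R=cv2.Rodrigues(np.array(p['rvec'],float))[0]; return np.array(p['mtx'],float),R,np.array(p['tvec'],float).ravel()
ValueError: time passes only in moves, steps and waits
```

```bash
sed -i 's/^def P(c):/import functools\n@functools.cache\ndef P(c):/' h.py
python3 - <<'E'
from h import *
from scipy.ndimage import label
M={}
for c,f in(('top','t0'),('side','s0')):
    g=cv2.imread(f'pics/{f}.png').astype(int); L=render(c,box(.10,.12,.06,.11),[.582,.0113,-.288])>.5
    d=(g[:,:,0]<85)&L; l,n=label(d); k=np.bincount(l.ravel()); k[0]=0; M[c]=(l==k.argmax()).astype(float)
    ys,xs=np.where(M[c]); print(c,M[c].sum(),xs.min(),xs.max(),ys.min(),ys.max(),xs.mean().round(1),ys.mean().round(1))
def parts(dz):
    b=box(.016,.07,.085+dz,.103+dz)
    for s in(-1,1):
        q=box(.016,.01,.065,.103+dz)[0]; q[:,1]+=s*.030; b.append(q)
    return b
for dz in(-.02,-.01,0,.01):
    for cs in(['top'],['side'],['top','side']):
        x,f=fit({c:M[c] for c in cs},parts(dz),[.582,.0113,-.288],(.005,.005,.05)); print(dz,cs,x.round(4),round(f,3))
E
```

```text
top 171.0 232 260 185 198 246.4 191.5
side 288.0 225 265 170 190 242.8 179.6
-0.02 ['top'] [ 0.584   0.01   -0.2714] 0.28
-0.02 ['side'] [ 0.646  -0.0145 -0.3488] 0.518
-0.02 ['top', 'side'] [ 0.5837  0.0096 -0.262 ] 1.919
-0.01 ['top'] [ 0.583   0.0096 -0.278 ] 0.291
-0.01 ['side'] [ 0.534  -0.0429  0.7138] 1.446
-0.01 ['top', 'side'] [ 0.583   0.0098 -0.2848] 2.028
0 ['top'] [ 0.5825  0.0089 -0.2807] 0.318
0 ['side'] [ 0.5826  0.0094 -0.2568] 1.827
0 ['top', 'side'] [ 0.5822  0.0099 -0.2518] 2.171
0.01 ['top'] [ 0.5816  0.0091 -0.2794] 0.353
0.01 ['side'] [ 0.6179 -0.0131 -0.4125] 0.763
0.01 ['top', 'side'] [ 0.5818  0.0096 -0.2671] 2.291
```

The top view confirms the bar is centred. The side view puts the fingertips about 25 mm higher than the TCP reading, just above the bar. I'll descend in small steps, watching the force.

Request:
{"fn": "carry_out", "kwargs": {"steps": [[0,0,3,0],[0,0,6,0],[0,0,8,0],[0,0,8,0]]}}

```text
t: 25.35
position: [0.5815, 0.0113, 0.0649]
orientation: [1.879, -2.517, -0.0]
force: [0.3, 0.4, -0.0]
width: 0.0602
gripper_force: 0.0
```

Request:
{"fn": "carry_out", "kwargs": {"steps": [[0,0,3,0],[0,0,6,0],[0,0,9,0],[0,0,9,0]]}}

```text
t: 25.85
position: [0.5815, 0.0113, 0.0558]
orientation: [1.879, -2.517, -0.001]
force: [-0.4, 0.2, 0.3]
width: 0.0604
gripper_force: 0.0
```

Request:
{"fn": "carry_out", "kwargs": {"steps": [[0,0,0,0],[0,0,0,0],[0,0,0,0],[0,0,0,0],[0,0,0,0],[0,0,0,0]], "claw": 3, "newtons": 60}}

```text
t: 26.6
position: [0.5819, 0.0114, 0.0566]
orientation: [-1.88, 2.517, -0.0]
force: [-0.2, 0.9, 2.7]
width: 0.0142
gripper_force: 62.2
```

Run:
```python
from h import *
a=snap('top','t11'); b=snap('side','s11')
g=b[180:208,236:266].mean(2); print('\n'.join(' '.join(f'{int(v)//10:2d}' for v in r) for r in g))
```

```text
7  7  7  7  7  7  7  6  5  6  5  3  3  3  3  3  4  5 10 12  8  8  9 13 16 15 12  8  9 14
 7  7  7  7  7  7  7  6  8  9  8  4  3  3  3  3  3  4  5  6  5  7  7  9 11 10  9  7  9 15
 7  7  6  6  6  6  6  7  8  7  5  3  3  3  3  3  3  3  4  3  4  5  6  6  7  6  6  8 13 16
 6  5  4  3  4  4  4  5  6  6  4  2  3  4  3  3  3  3  3  3  3  3  3  4  4  5  7 12 15 15
 4  4  3  4  4  5  5  5  6  7  5  3  3  3  3  3  3  3  3  3  3  3  3  3  4  7 12 15 15 15
 4  4  4  5  5  6  7  8  8  8  4  3  4  4  3  3  3  3  3  3  3  3  3  3  4  9 14 15 15 15
 5  4  5  6  7  8  8  8  9  8  5  3  5  6  5  4  3  3  3  3  3  3  3  3  4  8 13 15 15 15
 5  6  7  8  8  8  8  8  8  7  4  3  6  9  8  4  4  3  3  3  3  3  3  2  3  8 13 15 15 15
 6  6  6  6  7  7  7  7  5  5  3  3  7 10  9  4  3  3  3  3  2  2  2  2  3  8 13 15 15 15
 6  6  6  5  5  5  4  3  3  2  2  3  6 10  9  4  3  3  3  3  2  2  2  2  3  8 13 15 15 15
 6  6  5  4  3  2  2  2  2  2  2  3  6 10  9  5  3  3  3  3  2  2  2  2  3  8 13 15 15 15
 6  5  5  4  2  2  2  2  2  2  2  3  7 10  9  5  3  3  3  3  3  2  2  2  3  8 13 15 15 15
 6  6  5  4  3  2  2 
[... 718 characters left out ...]
2  2  3  5  6  7 10 12 10  6  6  7  8  8  8  8  9 11 14 15 15 15 15 15
 6  5  6  6  5  4  4  4  4  6  6  9 12 13 11  6  6  7  8  8  8  8  8  9 11 14 15 15 15 15
 6  6  6  6  6  5  5  5  5  6  7 10 13 13 11  9  8  8  8  8  8  8  8  8  9 12 15 15 15 15
 6  6  6  6  6  5  6  6  6  6  9 13 13 13 12 12 11  8  8  8  8  8  8  8  9 12 15 15 15 15
 6  6  6  6  6  6  6  6  6  7 10 13 13 13 13 13 11  8  7  7  8  8  8  9 10 12 15 15 15 15
 6  6  6  6  6  6  6  6  7 10 12 13 13 13 13 13 13 11  8  7  9 10 10 12 14 15 15 15 15 15
 6  5  6  6  6  6  6  7 10 12 13 13 13 13 13 13 13 13 11 10 12 14 14 15 15 15 15 15 14 15
 6  6  6  6  6  6  6  9 12 13 13 13 13 13 13 13 13 13 13 13 14 15 15 15 15 15 14 14 12 12
```

Gripped: 14 mm width, 62 N, and the finger overlaps the bar face. I'll lift straight up.

Request:
{"fn": "carry_out", "kwargs": {"steps": [[0,0,-4,0],[0,0,-10,0],[0,0,-20,0],[0,0,-45,0],[0,0,-90,0],[0,0,-90,0],[0,0,-90,0]]}}

```text
t: 27.58
position: [0.5815, 0.0115, 0.1461]
orientation: [-1.879, 2.517, 0.001]
force: [-0.1, -0.2, -3.3]
width: 0.0145
gripper_force: 61.8
```

Run:
```python
from h import *
s=arm.observe(); print(s['position'].round(4),s['force'],s['width'],s['joints'].round(2))
plan([(.445,-.334,.145,-1.441),(.445,-.334,.0086,-1.441)])
arm.snapshot('side'); print([(np.round(d['extent']).tolist(),round(d['p'],2)) for d in arm.search_frame('cover','side')][:2])
```

```text
[0.5815 0.0115 0.1461] [-0.12843684 -0.21198163 -3.28146382] 0.01449516506364741 [ 0.36 -0.01 -0.06 -0.   -1.52 -0.65]
row [370.1, 32.7, 0.9] -0.418
row [0.1, -0.0, 136.4] -0.0
[([220.0, 162.0, 61.0, 38.0], 0.65)]
```

Request:
{"fn": "carry_out", "kwargs": {"steps": [[40,4,0,-0.05],[95,8,0,-0.1],[150,13,0,-0.17],[205,18,0,-0.23],[260,23,0,-0.3],[315,28,0,-0.36],[352,31,0,-0.4],[370,33,0,-0.418]]}}

```text
t: 28.68
position: [0.4434, -0.3356, 0.1449]
orientation: [2.359, -2.073, -0.003]
force: [-0.5, 0.6, -2.3]
width: 0.0145
gripper_force: 61.7
```

Request:
{"fn": "carry_out", "kwargs": {"steps": [[0,0,0,0],[0,0,0,0]]}}

```text
t: 28.92
position: [0.4449, -0.3335, 0.1454]
orientation: [2.361, -2.072, -0.002]
force: [1.0, 0.7, -1.2]
width: 0.0143
gripper_force: 61.7
```

Run:
```python
from h import *
s=arm.observe(); print(s['position'].round(4),s['force'].round(1),s['width'],psi_now(s)[0])
plan([(.445,-.334,.02,-1.441)])
z=s['position'][2]-.0566+.054
for c in('top','side'):
    arm.snapshot(c); o=arm.outline_of('cover',c)
    if o: print(c,o[0]['p'],int(o[0]['mask'].sum()),np.round(o[0]['extent']).tolist(),*fit({c:o[0]['mask'].astype(float)},box(.116,.15,z+.006,z+.011),[.445,-.334,.13]))
```

```text
[ 0.4449 -0.3335  0.1454] [ 1.   0.7 -1.2] 0.014292476042978203 -1.4409102336915873
row [0.6, -0.2, 125.4] 0.0
top 0.63 287 [367.0, 271.0, 35.0, 11.0] [ 0.44330556 -0.32928704  0.15490741] 11.211454703832752
side 0.8 1006 [331.0, 128.0, 50.0, 36.0] [ 0.44443084 -0.33405257  0.13102527] 0.13046719681908547
```

Side view fit puts the held cover at (0.444, -0.334), yaw 0.131, right over the board's centre. I'll lower it.

Request:
{"fn": "carry_out", "kwargs": {"steps": [[0,0,30,0],[0,0,70,0],[0,0,100,0],[0,0,115,0],[0,0,125,0],[0,0,130,0],[0,0,133,0],[0,0,133,0]]}}

```text
t: 30.12
position: [0.4452, -0.3342, 0.0136]
orientation: [-2.361, 2.072, -0.001]
force: [-0.2, -0.5, -1.7]
width: 0.014
gripper_force: 61.6
```

Request:
{"fn": "carry_out", "kwargs": {"steps": [[0,0,1,0],[0,0,2,0],[0,0,3,0],[0,0,3,0]]}}

```text
t: 30.62
position: [0.4449, -0.334, 0.0101]
orientation: [2.361, -2.072, -0.0]
force: [1.0, 0.5, -1.2]
width: 0.0143
gripper_force: 61.6
```

Request:
{"fn": "carry_out", "kwargs": {"steps": [[0,0,1,0],[0,0,2,0],[0,0,2,0],[0,0,2,0]]}}

```text
t: 31.12
position: [0.445, -0.3341, 0.0086]
orientation: [-2.361, 2.072, -0.0]
force: [-1.3, 1.5, 1.9]
width: 0.0145
gripper_force: 62.2
```

Request:
{"fn": "carry_out", "kwargs": {"steps": [[0,0,0,0],[0,0,0,0],[0,0,0,0],[0,0,0,0],[0,0,0,0],[0,0,0,0]], "claw": 60}}

```text
t: 31.88
position: [0.445, -0.3341, 0.0082]
orientation: [-2.361, 2.072, 0.0]
force: [0.2, -0.7, 0.8]
width: 0.0598
gripper_force: 0.0
```

Request:
{"fn": "carry_out", "kwargs": {"steps": [[0,0,-15,0],[0,0,-50,0],[0,0,-100,0],[0,0,-150,0],[0,0,-190,0],[0,0,-190,0]]}}

```text
t: 32.62
position: [0.4463, -0.3351, 0.2039]
orientation: [-2.359, 2.071, -0.013]
force: [0.4, 0.1, -0.4]
width: 0.0599
gripper_force: 0.0
```

Run:
```python
from h import *
plan([(.36,.06,.2,-1.441)])
```

```text
row [-403.0, 34.4, 1.7] 0.0
```

Move the arm aside, then check the final scene numerically.

Request:
{"fn": "carry_out", "kwargs": {"steps": [[-300,30,0,0],[-300,30,0,0],[-300,30,0,0],[-300,30,0,0],[-300,30,0,0],[-300,30,0,0],[-300,30,0,0],[-300,30,0,0]]}}

```text
t: 33.62
position: [0.3763, -0.0415, 0.1981]
orientation: [2.358, -2.075, -0.0]
force: [0.6, 0.7, -0.3]
width: 0.0598
gripper_force: 0.0
```

```bash
python3 tongue.py 12
python3 - <<'E'
from h import *
for c in('top','side'):
    m,p=mk('cover',c); print('cover',c,p,*fit({c:m},box(.116,.15,.012,.017),[.445,-.334,.13]))
    m,p=mk('driver',c); y,x=np.where(m>0); print('driver',c,p,x.min(),x.max(),y.min(),y.max()) if p else print('driver none')
    for n in('glue','tin','knife','eraser','figure','rule','tape'):
        print(n,[np.round(d['extent']).tolist() for d in arm.search_frame(n,c)][:1],end=' ')
    print()
M=np.load('M.npy',allow_pickle=True).item()
for c in('top','side'):
    y,x=np.where(M['driver',c]>0); print('driver before',c,x.min(),x.max(),y.min(),y.max())
for c,f in(('top','tt12'),('side','ss12')):
    a=cv2.imread(f'pics/{f}.png').astype(int);b=cv2.imread('pics/'+('t0' if c=='top' else 's0')+'.png').astype(int)
    d=(np.abs(a-b).sum(2)>120).astype(np.uint8); n,l,st,ce=cv2.connectedComponentsWithStats(d)
    print(c,[st[i].tolist() for i in range(1,n) if st[i,4]>15])
E
```

```text
[ 0.3763 -0.0415  0.198 ] -1.443 [-0.4 -0.3  0.8] [-0.    -0.07   0.039]
top A 39 [212.9 171.6] r 0.0248 angle 1.48
top B 37 [279.2 213.1] r 0.0229 angle 1.58
side A 16 [218.8 200.8] r 0.0268 angle 1.47
side B 25 [280.5 189.9] r 0.0228 angle 1.57
cover top 0.95 [ 0.44572091 -0.33509597  0.13019981] 0.04697100614439324
driver top 0.69 98 121 214 231
glue [[192.0, 122.0, 24.0, 21.0]] tin [[127.0, 111.0, 45.0, 39.0]] knife [[232.0, 114.0, 64.0, 10.0]] eraser [[253.0, 269.0, 6.0, 8.0]] figure [[360.0, 133.0, 28.0, 22.0]] rule [[99.0, 205.0, 39.0, 37.0]] tape [[197.0, 258.0, 26.0, 24.0]] 
cover side 0.87 [ 0.44355264 -0.33732617  0.11438498] 0.5125178826895566
driver side 0.54 175 190 255 282
glue [[180.0, 179.0, 18.0, 30.0]] tin [[131.0, 208.0, 43.0, 34.0]] knife [[199.0, 160.0, 40.0, 25.0]] eraser [[300.0, 230.0, 15.0, 14.0]] figure [[277.0, 126.0, 13.0, 28.0]] rule [[238.0, 151.0, 36.0, 22.0]] tape [[268.0, 250.0, 19.0, 26.0]] 
driver before top 99 121 212 230
driver before side 176 190 254 281
top [[203, 162, 87, 63, 2975], [69, 217, 380, 167, 20225], [348, 225, 64, 51, 2717], [445, 2
[... 169 characters left out ...]
80, 100, 3738], [324, 13, 40, 17, 102], [355, 16, 19, 64, 523], [319, 37, 41, 29, 713], [491, 48, 21, 29, 241], [283, 59, 229, 325, 23985], [495, 95, 16, 8, 36], [441, 98, 57, 22, 609], [499, 105, 13, 20, 172], [490, 118, 22, 53, 233], [325, 149, 49, 48, 1308], [221, 178, 61, 42, 1349], [476, 179, 36, 24, 563], [278, 187, 7, 8, 35], [285, 193, 8, 7, 33], [216, 199, 7, 9, 33], [300, 233, 6, 7, 21], [263, 237, 38, 34, 479], [302, 255, 9, 9, 28], [184, 263, 8, 11, 25], [175, 275, 8, 9, 17], [425, 275, 4, 8, 17], [484, 283, 3, 8, 16], [423, 291, 5, 8, 26], [474, 293, 13, 12, 35], [432, 302, 11, 5, 36], [486, 325, 8, 6, 24], [416, 326, 51, 20, 267], [468, 327, 14, 4, 22], [309, 364, 35, 15, 155]]
```

The cover is centred on the board within about 1 mm, both locks are open, the driver is back where it started, and the bystanders haven't moved. I'll hand the job in.

```bash
python3 -c "
from plant import arm
print(arm.job_done())"
```

```text
the job is handed in; nothing more can be done
None
```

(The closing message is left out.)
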